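# Pill tub on the coaster, tab to the arrow

## Task

Stand the white pill tub with the orange thumb tab upright on the middle of the round black coaster in the upper crate, turned so that its tab points the same way as the coaster's red arrow, so it can be found and opened in the dark. Leave the blue-lidded tub standing where it is, and let go of the pill tub.

Things in the scene. Friction and masses are not known exactly. Their poses are not given: they have to be found in the camera images.
- tub_mid (a point): Centre (half-way up) of the pill tub: a loose upright white plastic cylinder, 48 mm in diameter, 66 mm tall, about 90 g, with a white lid. An orange tab 16 mm wide and 6 mm thick sticks 14 mm out of the lid's side, its middle 5 mm below the top. z is the axis, up; x points to the tab. It stands on the upper crate's inner floor, 126 mm above the table; the crate's rim is 64 mm above that floor.
- tub_tab (a point): Outer end of the pill tub's orange tab: 38 mm from the tub's axis along the tub's x, 28 mm above the tub's centre. Same axes as tub_mid.
- coaster_top (a point): Centre of the top face of the coaster, a flat black disc 90 mm in diameter and 6 mm thick, fixed to the crate floor. A red triangular arrow 5 mm thick sticks out of its rim to 69 mm from the centre and points outwards. z is up; x points from the centre along the arrow.
- plain_tub_mid (a point): Centre of the other tub, to be left alone: a loose white cylinder of the same size, 48 mm in diameter, 66 mm tall, with a blue lid and no tab. z is up. Also in the crate: a red first-aid box 73 mm high, a steel kidney dish and an amber bottle 75 mm high along the far side, a yellow torch 44 mm high lying along the near side.
Mind the look-alikes: they are no part of the job. What is shaped like the part that bears tub_mid but brown, green or pink is not meant.

How it is judged:
At the end, for the whole second after the job is handed in: The pill tub stands upright (within 6 degrees) with its base on the coaster (height within 5 mm), its axis within 15 mm of the coaster's centre, and its tab points along the arrow, within 15 degrees (not the opposite way). The blue-lidded tub has never been moved 20 mm or more from its start (horizontal distance between tub_mid and coaster_top below 0.015 m and z of tub_mid in the frame of coaster_top between 0.028 and 0.038 m and angle between tub_mid's own z axis and vertical below 0.1 rad and angle between the x axis of tub_mid and the x axis of coaster_top, either way round below 0.26 rad and x of tub_tab in the frame of coaster_top above 0.01 m); the robot touches nothing.
It fails at once if the blue-lidded tub is moved 20 mm or more from where it stood (distance of plain_tub_mid from where it was at the start of the episode above 0.02 m).
It also fails if it takes over 45 s, if anything falls off the work surface, if the arm or the gripper's body presses on something with over 40 N, if the wrist force passes 120 N, or if a joint passes its speed limit or range.

## Robot

A 6-joint arm with a two-finger parallel gripper is mounted at the origin on the work surface. World frame = base frame: x ahead of the robot, y to its left, z up, the work surface at z = 0. Lengths are in m, angles in rad, forces in N, time in s.
With the tool pointing down it reaches from about 0.35 to 0.975 m from the base axis. Payload 4.9 kg.
Tool frame: the origin (TCP) lies at the centre of the arm's flange, where the gripper is bolted on; the fingertips stand 173 mm ahead of it and the grasp point (between the pads) lies 155 mm ahead of it (ctrl.finger_overhang is the distance from the TCP to the fingertips, in m); z points along the fingers, y is the direction in which the jaws open and shut (so a half turn about z gives the same grasp; the last joint's range is limited). The gripper opens to 85 mm and grips with 20 to 120 N. Pads are 22 mm wide; open, the fingers measure 114 mm over their backs; the gripper's body (76 mm by 85 mm) begins 54 mm behind the grasp point. The pads swing forward as they close: fully open they stand 13 mm farther back than shut.
Start: joints at [1.035, 0.053, 1.613, -0, 1.476, -0.119], TCP at [0.253, 0.571, 0.405] pointing down, gripper open.
Joint ranges: [-3.01, 3.01], [-1.01, 2.22], [0.06, 2.58], [-1.02, 4.17], [0.09, 2.62], [-3.14, 3.14]. Speed limits (rad/s): [2.57, 2.57, 3.14, 3.14, 3.14, 3.14].

## Interface

Orientations are given as a rotation vector (axis times angle).
In Python, from station import ctrl, eyes, spotter gives the robot as it stands.
- The arm moves only by the shell command python3 -m crank 'ROWS' [FORCE]. ROWS is JSON, a list of rows, each a list of 7 numbers: the turn, a rotation vector about the tool's x, y, z in rad, then the shift along the tool's x, y, z in mm, then the closure, from -1 (fully open) to 1 (shut). A call has 1 to 8 rows; each row shifts and turns the pose as measured when the row begins, along the tool's axes as they then stand; what a row does not reach is not made up. A row lasts 1/12 s, in which the tool goes at most 41.7 mm and 7.16 degrees, less where a joint would pass 70% of its speed; a pose out of reach is approached as far as the arm can. A call is refused whole if a number of a shift passes 41.7 or a number of a turn 0.125, either way. A call with a gripper value outside its range is refused whole. The fingers move at their own pace and stop on an object; FORCE is the grip in N (left out, the last holds). Time passes only in rows, so rows that do not move let the fingers close. It gives the time, the measured TCP pose, the force and the opening at its end, in the units of the state.
- ctrl.get_obs(): the state, without advancing time (a new reading comes with each control period).
- eyes.get_image(name): name is "scene" or "top"; returns a dict with "image" (384x512x3 uint8, red, green, blue), "vertical_fov" (degrees; the focal length in pixels is half the picture's height over the tangent of half this angle, whatever the lens; pixels are square), "cx", "cy" (the principal point, pixels), "dist" ([k1, k2, p1, p2, k3] as OpenCV has them; the pictures are not rectified), "rvec" (rotation vector, rad) and "tvec" (3), from world to camera coordinates, as OpenCV has them. Camera axes: x right, y down, z forward; pixel columns grow to the right and rows downward; lengths in m; the calibration is good to about 2 mm. A picture is of the moment at which its call begins. There is no depth.
- ctrl.finish_job(): hands the job in, once; it reports no verdict.
Trained networks look in a picture, given as the dict that the camera call returned (one of the last four; its "shot" number tells which), for a name from the list of things; names that differ only in an ending like _2 or _b are one class to them, and where a whole thing is asked for, a point or a joint stands for the part that bears it (a point fixed in the world has none). Each returns a list of dicts, best first, with "confidence" (0 to 1); they miss things now and then, are a little off and sometimes report something else, mostly with a low value. They report only what shows in the picture. A call takes as long as a camera call. They do not tell look-alikes from the thing itself.
- spotter.look_for(query, picture): "centre" ([x, y, z] in m, in world coordinates, good to about 4 mm: the middle of the surface that is visible of it).
- spotter.outline_of(query, picture): "region" (384x512 bool, what is visible of it).
- spotter.mark_of(query, picture): "centre" ([x, y, z] in m, in world coordinates, good to about 4 mm: a listed point, or the origin of a listed thing).
The state is a dict: "t": time; "q": joint angles; "dq": joint speeds; "effort": joint torques, N m; "tool_pos": TCP position; "tool_rot": TCP orientation; "contact_force": force on the tool from outside, world axes, zero at the start; "wrist_torque": the same for the moment, N m; "opening": finger opening in m.
Only numpy, scipy, OpenCV 4.12 (cv2) and the standard library are available. Lean on these libraries where they do the work, as an engineer would, in place of code of your own. Each camera call takes 0.05 s, during which the arm holds its last target.

## Working session

There is one attempt and no reset: what is moved stays moved. The work goes in short steps, Python scripts to look and compute and a shell command to move; the robot and the scene stay as the last step left them, time stands still between calls to the robot, and variables do not carry over. Pictures are saved under pics/ and viewed, and the job is handed in when it is done.

```bash
mkdir -p pics; ls; python3 - <<'E'
from station import ctrl, eyes, spotter
import cv2
o=ctrl.get_obs();print({k:o[k] for k in('t','tool_pos','tool_rot','opening','contact_force')})
for n in('scene','top'):
    p=eyes.get_image(n);print(n,p['vertical_fov'],p['dist'],p['rvec'],p['tvec'])
    cv2.imwrite(f'pics/{n}0.png',cv2.resize(p['image'][:,:,::-1],(800,600),interpolation=cv2.INTER_CUBIC))
    for q in('tub_mid','tub_tab','coaster_top','plain_tub_mid'):
        print(q,[(r['confidence'],r['centre']) for r in spotter.mark_of(q,p)])
E
```

```text
pics
{'t': 0.0, 'tool_pos': array([0.25289378, 0.5712562 , 0.40345991]), 'tool_rot': array([-6.49872763e-01, -3.07294537e+00,  3.04233439e-03]), 'opening': 0.08583806307686016, 'contact_force': array([ 0.29822947,  0.00447187, -0.01916367])}
scene 49.19049569097635 [-0.1415051  0.         0.         0.         0.       ] [ 1.35091945  2.43860009 -0.69885928] [ 0.17396564 -0.29629847  1.40165879]
tub_mid [(0.88, [0.6489, 0.373, 0.0305]), (0.84, [0.4969, 0.1809, 0.1591]), (0.81, [0.5418, 0.3933, 0.0356]), (0.35, [0.2616, 0.2211, 0.0341])]
tub_tab [(0.94, [0.5599, 0.3554, 0.062]), (0.7, [0.4632, 0.1643, 0.1854]), (0.55, [0.6471, 0.4031, 0.0632])]
coaster_top [(0.9, [0.4859, -0.1482, 0.1355])]
plain_tub_mid [(0.63, [0.487, 0.0038, 0.1583])]
top 46.593237824434205 [-0.17933634  0.          0.          0.          0.        ] [ 2.13350492 -2.13871458  0.16700144] [0.09849497 0.48994107 1.13124425]
tub_mid [(0.76, [0.2607, 0.2282, 0.0357]), (0.68, [0.6496, 0.3702, 0.0307]), (0.67, [0.4996, 0.1783, 0.1589]), (0.49, [0.4624, 0.1645, 0.1867])]
tub_tab [(0.89, [0.2791, 0.1877, 0.0628]), (0.76, [0.6512, 0.4029, 0.063]), (0.63, [0.5576, 0.359, 0.0547])]
coaster_top [(0.73, [0.4845, -0.148, 0.1309])]
plain_tub_mid [(0.6, [0.4862, 0.0016, 0.1605])]
```

View pics/scene0.png

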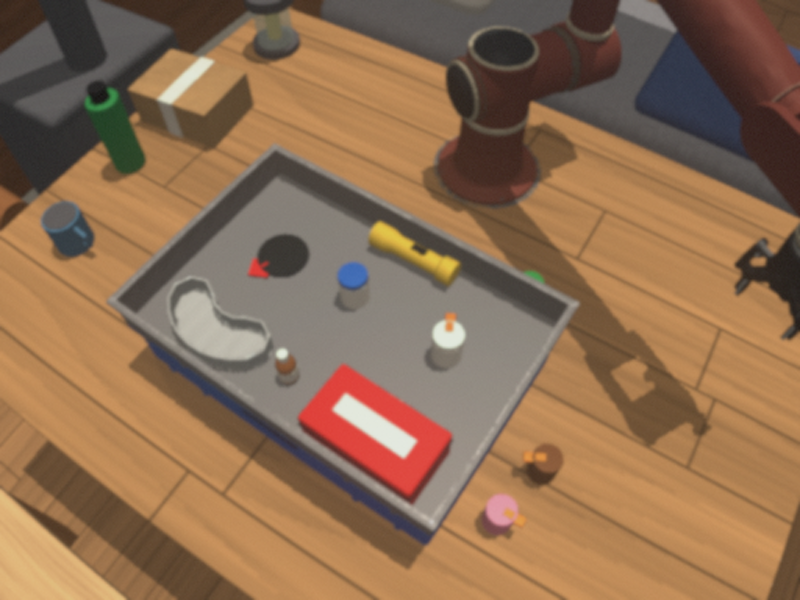

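View pics/top0.png

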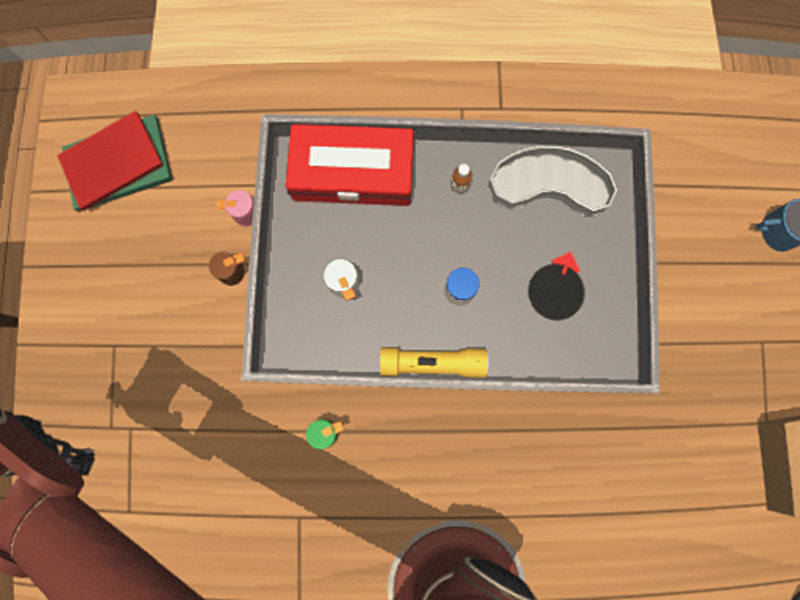

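White tub: top view (340,277), inside the crate, white lid and orange tab. The look-alikes are pink (238,207), brown (227,267) and green (322,433), all outside the crate, so the white one fits. The coaster is at (556,292) with its arrow towards (567,262), and the blue lid is at (463,284). Next I'll measure by colour and confirm in a crop.

```bash
cat > h.py <<'E'
import numpy as np, cv2
def K(p):
    f=192/np.tan(np.radians(p['vertical_fov'])/2); return np.array([[f,0,p['cx']],[0,f,p['cy']],[0,0,1.]])
def ray(p,uv,z):
    uv=np.asarray(uv,float).reshape(-1,1,2); n=cv2.undistortPoints(uv,K(p),np.array(p['dist']))[:,0]
    R=cv2.Rodrigues(np.array(p['rvec'],float))[0]; t=np.array(p['tvec'],float)
    d=np.c_[n,np.ones(len(n))]@R; c=-R.T@t
    return c+d*((z-c[2])/d[:,2])[:,None]
def proj(p,X): return cv2.projectPoints(np.asarray(X,float).reshape(-1,1,3),np.array(p['rvec'],float),np.array(p['tvec'],float),K(p),np.array(p['dist']))[0][:,0]
def masks(p):
    h=cv2.cvtColor(p['image'],cv2.COLOR_RGB2HSV).astype(int);H,S,V=h[...,0],h[...,1],h[...,2]
    return dict(orange=(H>=7)&(H<=16)&(S>150)&(V>150),white=(S<40)&(V>185),red=((H<5)|(H>175))&(S>150)&(V>120),black=(V<60),blue=(H>100)&(H<125)&(S>130)&(V>90))
def near(p,m,X,r):
    c=proj(p,X)[0]; v,u=np.nonzero(m); k=np.hypot(u-c[0],v-c[1])<r
    return np.c_[u[k],v[k]].astype(float)
E
python3 - <<'E'
from station import ctrl, eyes, spotter
from h import *
for n in('scene','top'):
    p=eyes.get_image(n);m=masks(p)
    for name,col,X,r,z in(('lid','white',[.498,.18,.192],22,.192),('tab','orange',[.463,.165,.187],16,.19),('coaster','black',[.485,-.148,.132],30,.132),('arrow','red',[.54,-.165,.131],18,.131),('blue','blue',[.487,.003,.192],22,.192)):
        q=near(p,m[col],X,r)
        if len(q)<5: print(n,name,len(q));continue
        w=ray(p,q,z);print(n,name,len(q),q.mean(0).round(1),w.mean(0).round(4),'bbox mid',((w.max(0)+w.min(0))/2).round(4),'ext',np.ptp(w,axis=0).round(3), 'minrect',[np.round(a,3) for a in cv2.minEnclosingCircle(w[:,:2].astype(np.float32))])
    for i,X in enumerate(([.49,.175,.19],[.5,-.15,.132])):
        u,v=proj(p,X)[0].astype(int)
        cv2.imwrite(f'pics/{n}_c{i}.png',cv2.resize(p['image'][v-35:v+35,u-35:u+35,::-1],(490,490),interpolation=cv2.INTER_NEAREST))
a=[cv2.imread(f'pics/{n}_c{i}.png')[::1] for n in('scene','top') for i in (0,1)]
cv2.imwrite('pics/crops.png',cv2.resize(np.vstack([np.hstack(a[:2]),np.hstack(a[2:])]),(600,600)))
E
```

```text
scene lid 244 [286.7 214.6] [0.5042 0.1825 0.192 ] bbox mid [0.5012 0.1812 0.192 ] ext [0.047 0.046 0.   ] minrect [array([0.501, 0.181]), np.float64(0.024)]
scene tab 24 [287.6 204.8] [0.4794 0.1706 0.19  ] bbox mid [0.4806 0.1705 0.19  ] ext [0.024 0.016 0.   ] minrect [array([0.481, 0.172]), np.float64(0.013)]
scene coaster 298 [181.9 162.1] [ 0.483  -0.1494  0.132 ] bbox mid [ 0.4848 -0.1479  0.132 ] ext [0.07  0.075 0.   ] minrect [array([ 0.488, -0.15 ]), np.float64(0.039)]
scene arrow 90 [165.  171.8] [ 0.5317 -0.1686  0.131 ] bbox mid [ 0.5308 -0.168   0.131 ] ext [0.032 0.039 0.   ] minrect [array([ 0.528, -0.168]), np.float64(0.021)]
scene blue 215 [225.3 175.9] [0.4902 0.002  0.192 ] bbox mid [0.49   0.0017 0.192 ] ext [0.043 0.043 0.   ] minrect [array([0.49 , 0.002]), np.float64(0.022)]
top lid 300 [216.8 175. ] [0.502  0.1837 0.192 ] bbox mid [0.5008 0.1832 0.192 ] ext [0.045 0.046 0.   ] minrect [array([0.5  , 0.183]), np.float64(0.024)]
top tab 43 [221.5 184.5] [0.4801 0.1727 0.19  ] bbox mid [0.4801 0.1728 0.19  ] ext [0.03  0.021 0.   ] minrect [array([0.481, 0.172]), np.float64(0.017)]
top coaster 896 [355.4 186.8] [ 0.4838 -0.1488  0.132 ] bbox mid [ 0.4847 -0.1492  0.132 ] ext [0.082 0.083 0.   ] minrect [array([ 0.485, -0.149]), np.float64(0.043)]
top arrow 118 [362.4 167.9] [ 0.531  -0.1685  0.131 ] bbox mid [ 0.5296 -0.1672  0.131 ] ext [0.033 0.04  0.   ] minrect [array([ 0.527, -0.167]), np.float64(0.022)]
top blue 317 [295.8 181.2] [0.4868 0.0026 0.192 ] bbox mid [0.4863 0.0031 0.192 ] ext [0.044 0.044 0.   ] minrect [array([0.487, 0.002]), np.float64(0.023)]
```

View pics/crops.png

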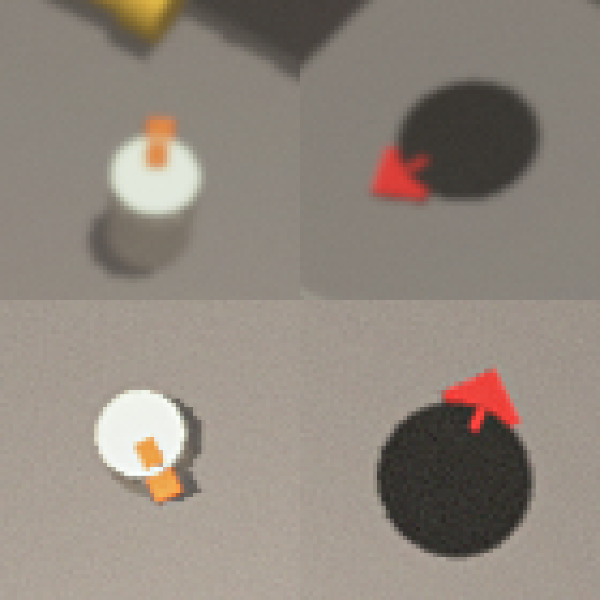

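The crop confirms the white-lidded tub with the orange tab. Measured:
- **Tub:** axis at (0.5005, 0.1825), tab yaw about -153°.
- **Coaster:** centre at (0.4845, -0.149), arrow yaw about -23°.

So the tub turns +130°. I'll grip across the tab with the jaw axis at -63° (q6 about +83°), which puts q6 near -84° at the place. First I turn the tool by +129° about its own z.

```bash
python3 -m crank '[[0,0,0.125,0,0,0,-1],[0,0,0.125,0,0,0,-1],[0,0,0.125,0,0,0,-1],[0,0,0.125,0,0,0,-1],[0,0,0.125,0,0,0,-1],[0,0,0.125,0,0,0,-1],[0,0,0.125,0,0,0,-1],[0,0,0.125,0,0,0,-1]]' 40
python3 -m crank '[[0,0,0.125,0,0,0,-1],[0,0,0.125,0,0,0,-1],[0,0,0.125,0,0,0,-1],[0,0,0.125,0,0,0,-1],[0,0,0.125,0,0,0,-1],[0,0,0.125,0,0,0,-1],[0,0,0.125,0,0,0,-1],[0,0,0.125,0,0,0,-1]]'
cat > go.py <<'E'
import sys,numpy as np
from station import ctrl
from scipy.spatial.transform import Rotation as R
x,y,z,yaw=map(float,sys.argv[1:5])  # target TCP, yaw (deg) of tool y, pointing down
o=ctrl.get_obs(); Rm=R.from_rotvec(o['tool_rot'])
a=np.radians(yaw); Y=np.array([np.cos(a),np.sin(a),0]);Z=np.array([0,0,-1.]);T=R.from_matrix(np.c_[np.cross(Y,Z),Y,Z])
print('t',round(o['t'],2),'pos',o['tool_pos'].round(4),'q',o['q'].round(2),'open',round(o['opening'],4),'F',o['contact_force'].round(1))
print('turn(rad, tool)',(Rm.inv()*T).as_rotvec().round(4),'shift mm',(Rm.inv().apply(np.array([x,y,z])-o['tool_pos'])*1e3).round(1))
E
python3 go.py .5005 .1825 .40 -63
```

```text
t: 1.27
tool_pos: [0.253, 0.5715, 0.4051]
tool_rot: [-2.051, -2.379, -0.001]
contact_force: [0.3, 0.3, -0.3]
opening: 0.0852
t: 1.93
tool_pos: [0.253, 0.5715, 0.4055]
tool_rot: [-2.94, -1.104, -0.001]
contact_force: [-0.7, 0.4, 0.1]
opening: 0.0855
t 1.93 pos [0.253  0.5715 0.4055] q [ 1.03  0.05  1.61 -0.    1.48  1.89] open 0.0855 F [-0.7  0.4  0.1]
turn(rad, tool) [-0.0005 -0.0011  0.2473] shift mm [-69.8 455.7   5.2]
```

```bash
python3 -m crank '[[0,0,0.125,0,0,0,-1],[0,0,0.122,0,0,0,-1]]'; python3 go.py .5005 .1825 .40 -63
```

```text
t: 2.1
tool_pos: [0.253, 0.5715, 0.4056]
tool_rot: [-3.055, -0.729, -0.001]
contact_force: [-0.4, -1.5, 0.3]
opening: 0.0856
t 2.1 pos [0.253  0.5715 0.4056] q [ 1.03  0.05  1.61 -0.    1.48  2.14] open 0.0856 F [-0.4 -1.5  0.3]
turn(rad, tool) [-0.0007 -0.0011 -0.0026] shift mm [ 45.1 458.8   5.3]
```

```bash
python3 -m crank '[[0,0,0,3.5,36,0,-1],[0,0,0,3.5,36,0,-1],[0,0,0,3.5,36,0,-1],[0,0,0,3.5,36,0,-1],[0,0,0,3.5,36,0,-1],[0,0,0,3.5,36,0,-1],[0,0,0,3.5,36,0,-1],[0,0,0,3.5,36,0,-1]]'; python3 go.py .5005 .1825 .40 -63
```

```text
t: 2.77
tool_pos: [0.4093, 0.3223, 0.4055]
tool_rot: [-3.049, -0.741, -0.005]
contact_force: [0.6, 0.2, -0.1]
opening: 0.0854
t 2.77 pos [0.4093 0.3223 0.4055] q [ 0.52 -0.2   1.85  0.    1.49  1.62] open 0.0854 F [ 0.6  0.2 -0.1]
turn(rad, tool) [-0.0034 -0.004   0.0055] shift mm [ 16.9 166.1   5. ]
```

```bash
python3 -m crank '[[0,0,0,4,36,0,-1],[0,0,0,4,36,0,-1],[0,0,0,4,36,0,-1],[0,0,0,4,36,0,-1],[0,0,0,0,18,4,-1],[0,0,0,0,0,0,-1]]'; python3 go.py .5005 .1825 .35 -63
```

```text
t: 3.27
tool_pos: [0.503, 0.1731, 0.4029]
tool_rot: [-3.053, -0.73, -0.013]
contact_force: [-0.8, 0.0, -1.7]
opening: 0.0855
t 3.27 pos [0.503  0.1731 0.4029] q [ 0.19 -0.17  1.83  0.    1.47  1.29] open 0.0855 F [-0.8  0.  -1.7]
turn(rad, tool) [-0.0005 -0.0089 -0.0015] shift mm [ 1.5 -9.5 53. ]
```

```bash
python3 -m crank '[[0,-0.009,0,1.5,-9.5,20,-1],[0,0,0,0,0,20,-1],[0,0,0,0,0,10,-1],[0,0,0,0,0,0,-1]]'; python3 go.py .5005 .1825 .32 -63; python3 - <<'E'
from station import eyes
from h import *
for n in('scene','top'):
    p=eyes.get_image(n); u,v=proj(p,[.5,.18,.2])[0].astype(int)
    cv2.imwrite(f'pics/g_{n}.png',cv2.resize(p['image'][v-60:v+60,u-60:u+60,::-1],(400,400)))
cv2.imwrite('pics/g.png',np.hstack([cv2.imread('pics/g_scene.png'),cv2.imread('pics/g_top.png')]))
E
```

```text
t: 3.6
tool_pos: [0.5008, 0.1825, 0.354]
tool_rot: [-3.055, -0.725, -0.007]
contact_force: [-0.8, 0.8, -1.3]
opening: 0.0856
t 3.6 pos [0.5008 0.1825 0.354 ] q [ 0.21 -0.13  1.88  0.    1.39  1.31] open 0.0856 F [-0.8  0.8 -1.3]
turn(rad, tool) [-0.0007 -0.0045 -0.0053] shift mm [-0.4 -0.1 34. ]
```

View pics/g.png

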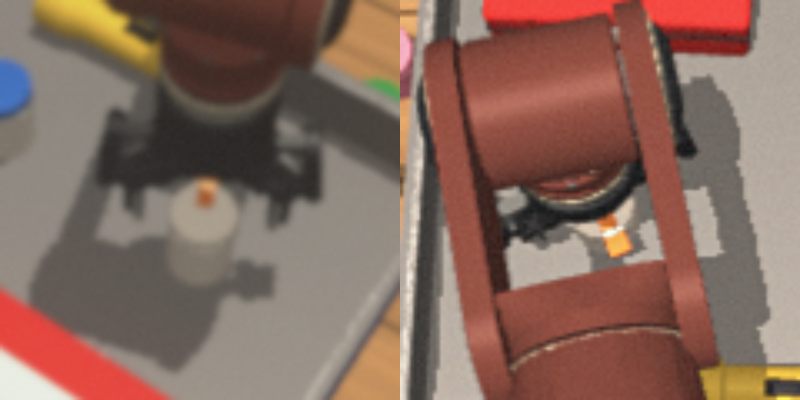

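The scene crop shows the tub at (200,225) between the two open fingers at (120,185) and (300,185), with the tab between them and clear of the pads. Now I'll lower and close.

```bash
python3 -m crank '[[0,-0.004,-0.005,0,0,18,-1],[0,0,0,0,0,16,-1],[0,0,0,0,0,0,-1]]'; python3 -m crank '[[0,0,0,0,0,0,0.2],[0,0,0,0,0,0,0.6],[0,0,0,0,0,0,1],[0,0,0,0,0,0,1],[0,0,0,0,0,0,1],[0,0,0,0,0,0,1],[0,0,0,0,0,0,1],[0,0,0,0,0,0,1]]' 40;  python3 go.py .5005 .1825 .46 -63
```

```text
t: 3.95
tool_pos: [0.5026, 0.1843, 0.3269]
tool_rot: [-3.053, -0.737, -0.02]
contact_force: [-1.4, 0.9, -0.8]
opening: 0.0853
t: 4.62
tool_pos: [0.5038, 0.1855, 0.3341]
tool_rot: [-3.053, -0.738, -0.034]
contact_force: [-0.4, 0.7, -1.3]
opening: 0.0473
t 4.62 pos [0.5038 0.1855 0.3341] q [ 0.21 -0.11  1.89  0.    1.34  1.31] open 0.0473 F [-0.4  0.7 -1.3]
turn(rad, tool) [ 0.0044 -0.0212  0.0034] shift mm [  -1.6    1.7 -126. ]
```

```bash
python3 -m crank '[[0,0,0,0,0,-15,1],[0,0,0,0,0,-20,1],[0,-0.005,0,0,0,-25,1],[0,-0.005,0,0,0,-25,1],[0,-0.005,0,0,0,-25,1],[0,-0.005,0,0,0,-15,1]]';  python3 go.py .5005 .1825 .46 -63; python3 - <<'E'
from station import eyes
from h import *
for n in('scene','top'):
    p=eyes.get_image(n); u,v=proj(p,[.5,.18,.3])[0].astype(int)
    cv2.imwrite(f'pics/l_{n}.png',cv2.resize(p['image'][v-60:v+60,u-60:u+60,::-1],(400,400)))
cv2.imwrite('pics/l.png',np.hstack([cv2.imread('pics/l_scene.png'),cv2.imread('pics/l_top.png')]))
E
```

```text
t: 5.12
tool_pos: [0.5004, 0.1845, 0.4553]
tool_rot: [3.05, 0.737, -0.024]
contact_force: [-0.2, -0.1, -1.2]
opening: 0.0469
t 5.12 pos [0.5004 0.1845 0.4553] q [ 0.21 -0.19  1.76 -0.    1.59  1.31] open 0.0469 F [-0.2 -0.1 -1.2]
turn(rad, tool) [-0.0001  0.016   0.0028] shift mm [-0.9  1.8 -4.7]
```

View pics/l.png

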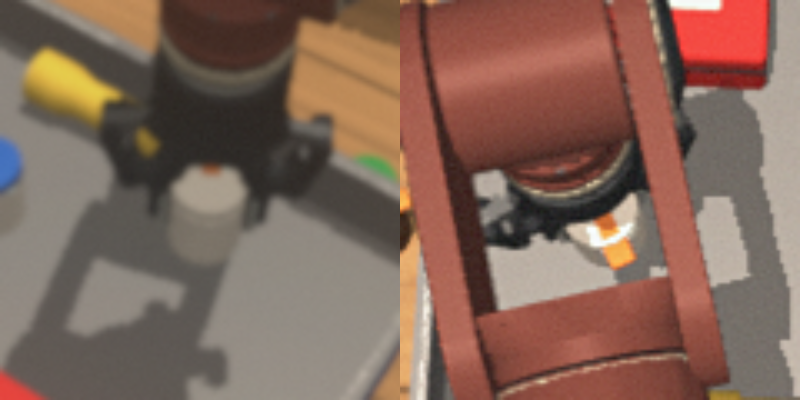

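Held (opening 46.9 mm), lid at (205,185) in the scene crop. The tub base is about 55 mm above the blue lid. Carrying it over.

```bash
python3 -m crank '[[0,0.01,0,-8,13,0,1],[0,0.006,0,-15,26,0,1],[0,0,0,-15,26,0,1],[0,0,0,-15,26,0,1],[0,0,0,-15,26,0,1],[0,0,0,-15,26,0,1],[0,0,0,-15,26,0,1],[0,0,0,-15,26,0,1]]';  python3 go.py .4845 -.149 .46 -63
```

```text
t: 5.88
tool_pos: [0.4877, -0.0443, 0.4415]
tool_rot: [-3.042, -0.754, 0.014]
contact_force: [0.2, 0.0, -1.2]
opening: 0.0474
t 5.88 pos [ 0.4877 -0.0443  0.4415] q [-0.24 -0.3   1.87  0.    1.58  0.84] open 0.0474 F [ 0.2  0.  -1.2]
turn(rad, tool) [-0.0094  0.0067  0.0147] shift mm [-51.9  90.9 -19. ]
```

```bash
python3 -m crank '[[0,0.005,0,-15,26,-4,1],[0,0.002,0,-15,26,-6,1],[0,0,0,-15,26,-6,1],[0,0,0,-5,8,-4,1],[0,0,0,0,0,0,1]]';  python3 go.py .4845 -.149 .46 67
```

```text
t: 6.3
tool_pos: [0.4808, -0.1528, 0.4494]
tool_rot: [-3.035, -0.741, 0.022]
contact_force: [-0.0, 0.5, -1.3]
opening: 0.0471
t 6.3 pos [ 0.4808 -0.1528  0.4494] q [-0.46 -0.26  1.83  0.    1.59  0.64] open 0.0471 F [-0.   0.5 -1.3]
turn(rad, tool) [-0.0215 -0.0175 -2.2613] shift mm [  4.9  -1.9 -10.6]
```

```bash
python3 -m crank '[[0,0,-0.125,0,0,0,1],[0,0,-0.125,0,0,0,1],[0,0,-0.125,0,0,0,1],[0,0,-0.125,0,0,0,1],[0,0,-0.125,0,0,0,1],[0,0,-0.125,0,0,0,1],[0,0,-0.125,0,0,0,1],[0,0,-0.125,0,0,0,1]]';  python3 go.py .4845 -.149 .46 67
```

```text
t: 6.97
tool_pos: [0.4805, -0.1451, 0.4365]
tool_rot: [-2.284, -2.099, 0.009]
contact_force: [-0.8, 0.3, -0.9]
opening: 0.0469
t 6.97 pos [ 0.4805 -0.1451  0.4365] q [-0.44 -0.25  1.85  0.01  1.59 -0.36] open 0.0469 F [-0.8  0.3 -0.9]
turn(rad, tool) [-0.0145 -0.0405 -1.2537] shift mm [ -3.    3.6 -23.7]
```

```bash
python3 -m crank '[[0,0,-0.125,0,0,-3,1],[0,0,-0.125,0,0,-3,1],[0,0,-0.125,0,0,-3,1],[0,0,-0.125,0,0,-3,1],[0,0,-0.125,0,0,-3,1],[0,0,-0.125,0,0,-3,1],[0,0,-0.125,0,0,-3,1],[0,0,-0.125,0,0,-3,1]]';  python3 go.py .4845 -.149 .46 67
```

```text
t: 7.63
tool_pos: [0.4813, -0.1341, 0.4474]
tool_rot: [-0.993, -2.921, -0.032]
contact_force: [0.2, -0.6, -1.5]
opening: 0.047
t 7.63 pos [ 0.4813 -0.1341  0.4474] q [-0.42 -0.26  1.83  0.02  1.63 -1.34] open 0.047 F [ 0.2 -0.6 -1.5]
turn(rad, tool) [ 0.0091 -0.0594 -0.254 ] shift mm [-10.9  -9.8 -13.3]
```

```bash
python3 -m crank '[[0,-0.03,-0.125,-5,-5,-4,1],[0.005,-0.03,-0.125,-5,-5,-4,1],[0,0,0,0,0,-2,1]]';  python3 go.py .4845 -.149 .44 67; cat > see.py <<'E'
from station import eyes,spotter
from h import *
import sys
c=[float(a) for a in sys.argv[2:5]]; im=[]
for n in('scene','top'):
    p=eyes.get_image(n); u,v=proj(p,c)[0].astype(int)
    u=min(max(u,50),461);v=min(max(v,50),333)
    im.append(cv2.resize(p['image'][v-50:v+50,u-50:u+50,::-1],(400,400)))
    for q in('tub_mid','tub_tab','coaster_top'): print(n,q,[(r['confidence'],r['centre']) for r in spotter.mark_of(q,p) if r['centre'][1]<.1])
cv2.imwrite(sys.argv[1],np.hstack(im))
E
python3 see.py pics/p1.png .485 -.149 .25
```

```text
t: 7.88
tool_pos: [0.4845, -0.1441, 0.4527]
tool_rot: [-0.634, -3.07, -0.012]
contact_force: [-0.4, -0.0, -0.4]
opening: 0.0472
t 7.88 pos [ 0.4845 -0.1441  0.4527] q [-0.44 -0.26  1.82  0.01  1.59 -1.6 ] open 0.0472 F [-0.4 -0.  -0.4]
turn(rad, tool) [ 0.0062 -0.0077 -0.006 ] shift mm [-2.  -4.6 12.7]
scene tub_mid []
scene tub_tab [(0.63, [0.5217, -0.1621, 0.3078])]
scene coaster_top [(0.89, [0.4865, -0.1491, 0.1349]), (0.41, [0.4869, 0.0019, 0.1621])]
top tub_mid [(0.52, [0.4952, -0.1453, 0.2834])]
top tub_tab []
top coaster_top [(0.65, [0.4834, -0.1504, 0.1311])]
```

View pics/p1.png

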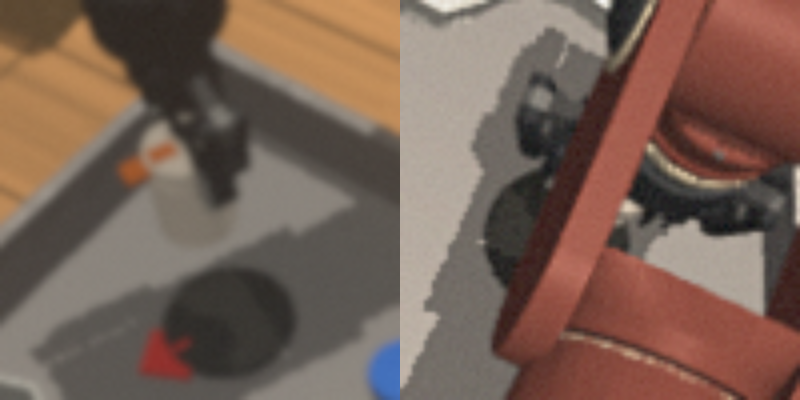

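The tub seems to lean in the grip (scene crop: lid at (165,155), base at (198,238)). I'll overlay predicted outlines to estimate the lean.

```bash
cat > fit.py <<'E'
from station import eyes,ctrl
from h import *
from scipy.spatial.transform import Rotation as R
import sys
o=ctrl.get_obs();Rm=R.from_rotvec(o['tool_rot'])
p=eyes.get_image('scene')
def tub(top,lean,yaw):  # lean: angle about jaw axis; top lid centre in world
    # tub frame: z up, x=tab dir
    Rt=R.from_euler('z',yaw)*R.from_euler('y',lean)
    a=np.linspace(0,2*np.pi,60);c=np.c_[.024*np.cos(a),.024*np.sin(a),0*a]
    tab=np.array([[.038,.008,-.002],[.038,-.008,-.002],[.024,-.008,-.002],[.024,.008,-.002],[.038,.008,-.002]])
    return [top+Rt.apply(c),top+Rt.apply(c-[0,0,.066]),top+Rt.apply(tab)]
u,v=proj(p,[.485,-.149,.25])[0].astype(int);S=8
base=cv2.resize(p['image'][v-60:v+20,u-45:u+5,::-1],None,fx=S,fy=S,interpolation=cv2.INTER_CUBIC)
tiles=[]
for arg in sys.argv[2:]:
    lean,dx,dz=[float(b) for b in arg.split(',')]
    yaw=np.radians(-23)
    # pivot grasp point, tub point 13mm below the lid, dx along the tab
    g=o['tool_pos']+Rm.apply([0,0,.155]); e=R.from_euler('z',yaw)*R.from_euler('y',np.radians(lean))
    top=g+e.apply([dx/1e3,0,dz/1e3])
    t=base.copy()
    for q,col in zip(tub(top,np.radians(lean),yaw),((0,255,0),(255,255,0),(0,0,255))):
        cv2.polylines(t,[(((proj(p,q)-[u-45,v-60]+.5)*S)).astype(np.int32)],False,col,1)
    cv2.putText(t,arg,(5,20),0,.6,(255,255,255),2)
    tiles.append(t[:480])
cv2.imwrite(sys.argv[1],cv2.resize(np.hstack(tiles),(800,480)))
E
python3 fit.py pics/f1.png 0,0,13 12,0,13
```

```text
(no output)
```

View pics/f1.png

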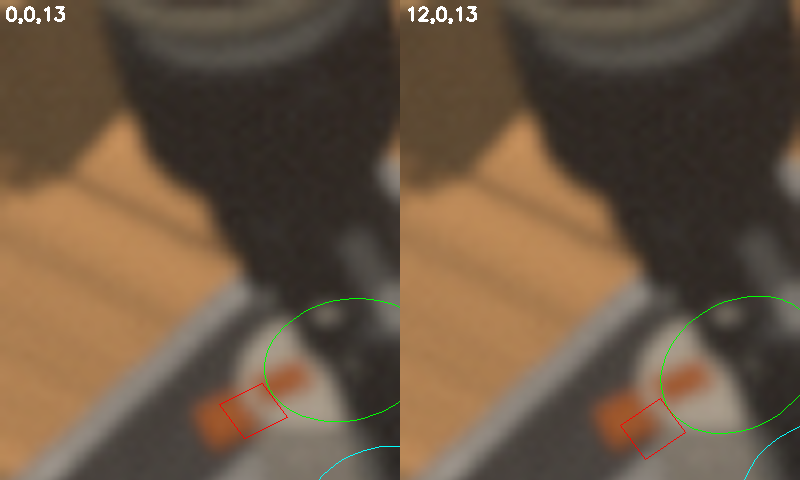

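```bash
sed -i 's/v-60:v+20,u-45:u+5/v-25:v+25,u-30:u+20/; s/\[u-45,v-60\]/[u-30,v-25]/; s/t\[:480\]/t/; s/(800,480)/(800,400)/' fit.py; python3 fit.py pics/f2.png 0,7,13 8,7,13;python3 fit.py pics/f3.png -8,7,13  -12,6,11
```

```text
(no output)
```

View pics/f2.png

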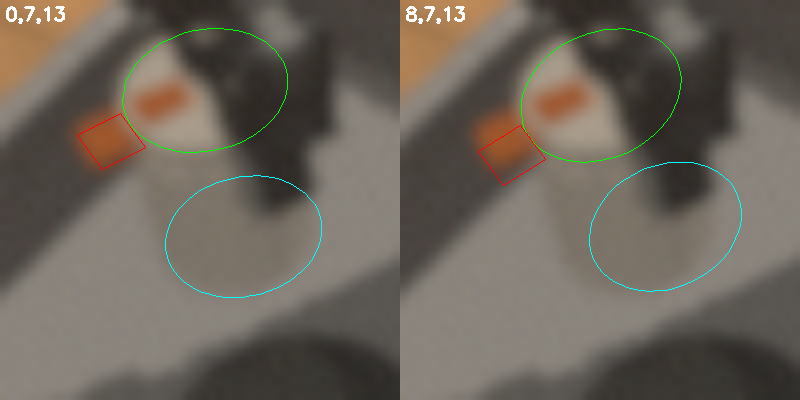

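View pics/f3.png

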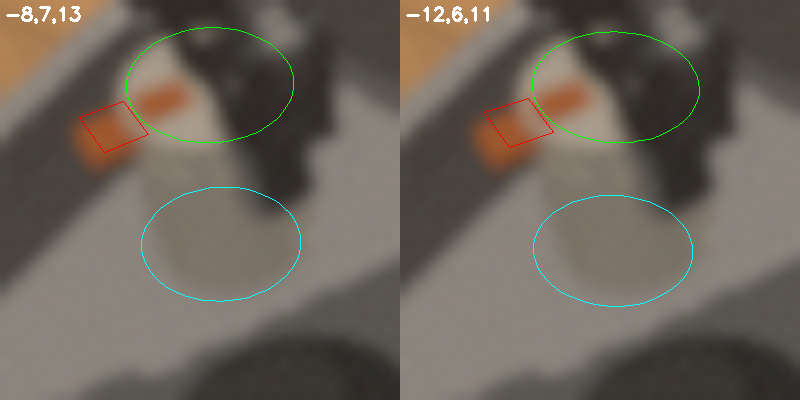

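Upright (lean about 0°) with tab yaw about -23°. The tub axis sits about 8.5 mm ahead of the tool along the tab, and the base is 208 mm below the TCP. That makes the target TCP (0.4765, -0.1455, 0.340).

```bash
python3 go.py .4765 -.1455 .36 67;  python3 -m crank '[[0,0,0,3,-1,20,1],[0,0,0,3,-1,25,1],[0,0,0,0,0,25,1],[0,0,0,0,0,12,1]]'; python3 go.py .4765 -.1455 .343 67
```

```text
t 8.43 pos [ 0.4844 -0.1449  0.4536] q [-0.44 -0.26  1.82  0.01  1.59 -1.6 ] open 0.0474 F [ 0.   0.2 -0.7]
turn(rad, tool) [ 0.0061 -0.0073 -0.0094] shift mm [ 6.3 -4.3 93.7]
t: 8.77
tool_pos: [0.4789, -0.1444, 0.3751]
tool_rot: [0.642, 3.069, 0.008]
contact_force: [-0.2, 0.5, -1.8]
opening: 0.0473
t 8.77 pos [ 0.4789 -0.1444  0.3751] q [-0.44 -0.23  1.93  0.01  1.44 -1.6 ] open 0.0473 F [-0.2  0.5 -1.8]
turn(rad, tool) [ 0.0059  0.0047 -0.0111] shift mm [ 1.9 -2.1 32. ]
```

```bash
python3 -m crank '[[0.005,0.004,-0.01,2,-2,14,1],[0,0,0,0,0,10,1],[0,0,0,0,0,4,1],[0,0,0,0,0,0,1]]'; python3 go.py .4765 -.1455 .340 67
```

```text
t: 9.1
tool_pos: [0.4756, -0.1454, 0.3425]
tool_rot: [-0.627, -3.074, -0.002]
contact_force: [0.2, 0.3, -1.1]
opening: 0.0467
t 9.1 pos [ 0.4756 -0.1454  0.3425] q [-0.45 -0.21  1.97  0.    1.39 -1.62] open 0.0467 F [ 0.2  0.3 -1.1]
turn(rad, tool) [ 0.0006 -0.0045 -0.0008] shift mm [-0.9  0.3  2.5]
```

```bash
sed -i 's/\[.485,-.149,.25\]/[.485,-.149,.16]/' fit.py; python3 fit.py pics/f4.png 0,8.5,13 0,10,13; python3 see.py pics/p2.png .485 -.149 .16
```

```text
scene tub_mid [(0.78, [0.481, -0.1495, 0.1709])]
scene tub_tab [(0.84, [0.5143, -0.1629, 0.201])]
scene coaster_top [(0.97, [0.4886, -0.1506, 0.1356])]
top tub_mid [(0.5, [0.4844, -0.1521, 0.1722])]
top tub_tab []
top coaster_top [(0.48, [0.4855, -0.1502, 0.1295])]
```

View pics/f4.png

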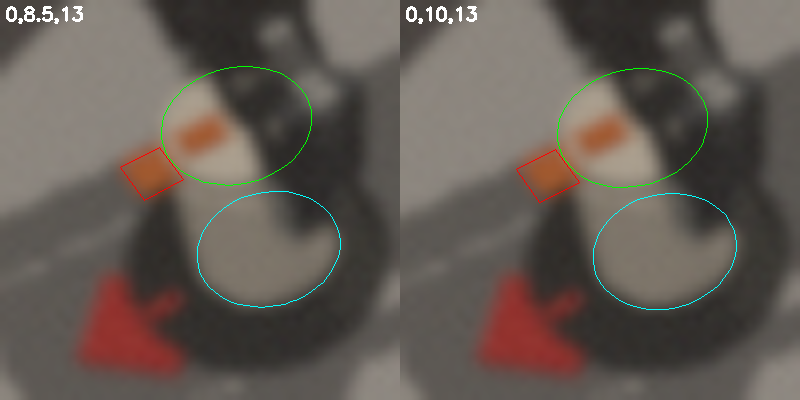

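View pics/p2.png

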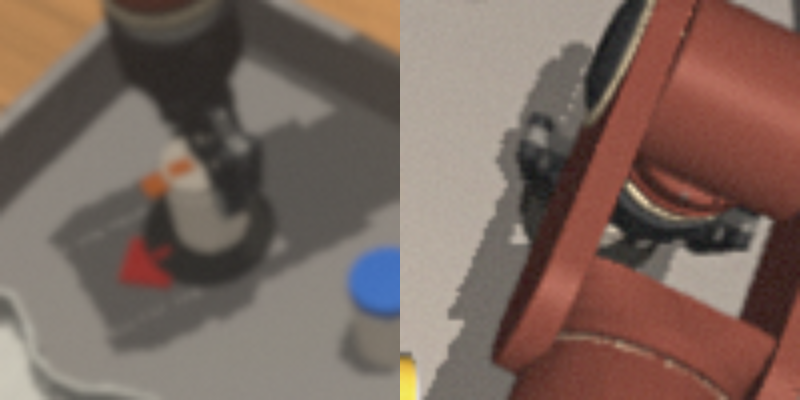

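The overlay fits: the tub is centred on the coaster, the tab is parallel to the arrow, and the base is about 2–3 mm above the disc. I'll lower until contact and open.

```bash
python3 -m crank '[[0,-0.004,0,0,0,3,1],[0,0,0,0,0,2,1]]'; python3 go.py .4765 -.1455 .340 67
```

```text
t: 9.72
tool_pos: [0.4762, -0.1456, 0.3398]
tool_rot: [0.626, 3.074, -0.001]
contact_force: [0.3, 0.4, -1.1]
opening: 0.047
t 9.72 pos [ 0.4762 -0.1456  0.3398] q [-0.45 -0.21  1.97  0.    1.38 -1.62] open 0.047 F [ 0.3  0.4 -1.1]
turn(rad, tool) [ 0.0004  0.0046 -0.0005] shift mm [-0.3  0.2 -0.2]
```

```bash
python3 -m crank '[[0,0,0,0,0,2,1],[0,0,0,0,0,2,1]]'; python3 go.py .4765 -.1455 .340 67
```

```text
t: 9.88
tool_pos: [0.4766, -0.1458, 0.3374]
tool_rot: [0.626, 3.072, -0.002]
contact_force: [-2.8, 1.6, 13.8]
opening: 0.0471
t 9.88 pos [ 0.4766 -0.1458  0.3374] q [-0.45 -0.21  1.97  0.    1.37 -1.62] open 0.0471 F [-2.8  1.6 13.8]
turn(rad, tool) [ 0.0003  0.0068 -0.0006] shift mm [ 0.2  0.2 -2.6]
```

Contact at 14 N. Opening now, then straight up.

```bash
python3 -m crank '[[0,0,0,0,0,0,0.2],[0,0,0,0,0,0,-0.4],[0,0,0,0,0,0.5,-1],[0,0,0,0,0,0.5,-1],[0,0,0,0,0,0.5,-1],[0,0,0,0,0,0.5,-1]]'; python3 go.py .4765 -.1455 .45 67; python3 see.py pics/p3.png .485 -.149 .16
```

```text
t: 10.38
tool_pos: [0.477, -0.1459, 0.336]
tool_rot: [0.625, 3.07, -0.002]
contact_force: [-0.8, -0.0, 0.3]
opening: 0.0857
t 10.38 pos [ 0.477  -0.1459  0.336 ] q [-0.45 -0.21  1.97  0.    1.36 -1.62] open 0.0857 F [-0.8 -0.   0.3]
turn(rad, tool) [ 0.0002  0.0088 -0.0005] shift mm [  -0.4    0.2 -114. ]
scene tub_mid [(0.93, [0.4843, -0.1509, 0.1667]), (0.25, [0.4815, -0.1519, 0.1352])]
scene tub_tab [(0.7, [0.5186, -0.1654, 0.1922])]
scene coaster_top [(0.65, [0.4864, -0.1498, 0.1348])]
top tub_mid []
top tub_tab []
top coaster_top [(0.72, [0.4841, -0.1506, 0.1308])]
```

View pics/p3.png

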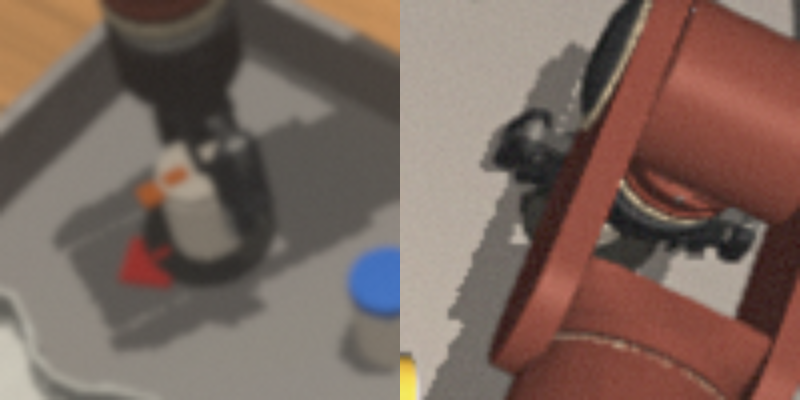

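Released and standing; the fingers are open. Retreating straight up, then sideways to clear the top camera.

```bash
python3 -m crank '[[0,0,0,0,0,-12,-1],[0,0,0,0,0,-20,-1],[0,0,0,0,0,-25,-1],[0,0,0,0,0,-30,-1],[0,0,0,0,0,-30,-1],[0,0,0,0,0,-20,-1],[0,0,0,0,-25,0,-1],[0,0,0,0,-35,0,-1]]'; python3 -m crank '[[0,0,0,0,-38,0,-1],[0,0,0,0,-38,0,-1],[0,0,0,0,-38,0,-1],[0,0,0,0,-20,0,-1],[0,0,0,0,0,0,-1],[0,0,0,0,0,0,-1]]'; python3 see.py pics/p4.png .485 -.149 .16
python3 - <<'E'
from station import eyes
from h import *
for n in('scene','top'):
    p=eyes.get_image(n);m=masks(p)
    for name,col,X,r,z in(('lid','white',[.485,-.149,.198],17,.198),('tab','orange',[.51,-.16,.195],20,.196),('arrow','red',[.54,-.165,.131],18,.131),('blue','blue',[.487,.003,.192],22,.192)):
        q=near(p,m[col],X,r)
        if len(q)<5: print(n,name,len(q));continue
        w=ray(p,q,z);print(n,name,len(q),w.mean(0).round(4),'bbox mid',((w.max(0)+w.min(0))/2).round(4),'ext',np.ptp(w,axis=0).round(3))
E
```

```text
t: 11.45
tool_pos: [0.4523, -0.1977, 0.4854]
tool_rot: [0.612, 3.071, -0.001]
contact_force: [-0.4, 0.2, -0.4]
opening: 0.0852
t: 11.95
tool_pos: [0.3956, -0.3294, 0.4959]
tool_rot: [0.615, 3.059, -0.014]
contact_force: [-0.2, 0.6, 0.1]
opening: 0.0853
scene tub_mid [(0.73, [0.4819, -0.1484, 0.1651])]
scene tub_tab [(0.85, [0.518, -0.1664, 0.1936])]
scene coaster_top [(0.81, [0.4866, -0.15, 0.135])]
top tub_mid [(0.9, [0.4867, -0.1524, 0.165])]
top tub_tab [(0.84, [0.5176, -0.1632, 0.1913])]
top coaster_top []
scene lid 172 [ 0.4852 -0.148   0.198 ] bbox mid [ 0.4874 -0.1497  0.198 ] ext [0.044 0.045 0.   ]
scene tab 23 [ 0.5139 -0.1602  0.196 ] bbox mid [ 0.5087 -0.1607  0.196 ] ext [0.028 0.015 0.   ]
scene arrow 76 [ 0.5336 -0.1689  0.131 ] bbox mid [ 0.5325 -0.168   0.131 ] ext [0.028 0.039 0.   ]
scene blue 213 [0.4903 0.002  0.192 ] bbox mid [0.49   0.0017 0.192 ] ext [0.043 0.043 0.   ]
top lid 289 [ 0.4852 -0.1472  0.198 ] bbox mid [ 0.4872 -0.1476  0.198 ] ext [0.044 0.047 0.   ]
top tab 57 [ 0.509  -0.1586  0.196 ] bbox mid [ 0.5075 -0.1582  0.196 ] ext [0.033 0.02  0.   ]
top arrow 60 [ 0.5359 -0.1644  0.131 ] bbox mid [ 0.5321 -0.1672  0.131 ] ext [0.028 0.04  0.   ]
top blue 318 [0.4867 0.0026 0.192 ] bbox mid [0.4863 0.0031 0.192 ] ext [0.044 0.044 0.   ]
```

View pics/p4.png

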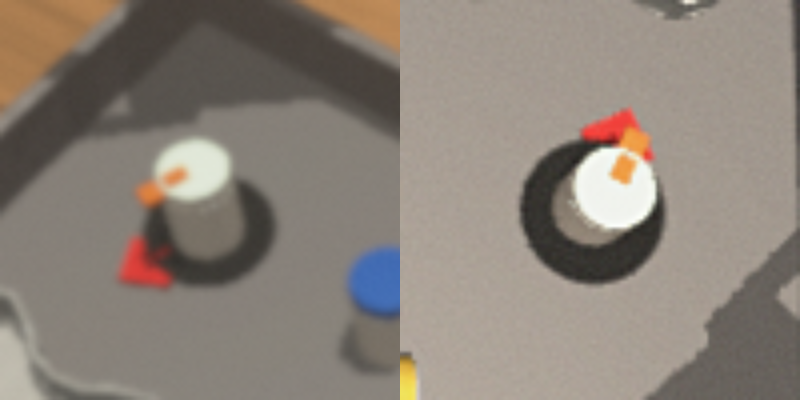

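Both views show the tub upright on the coaster, about 3 mm off centre, with the tab at about -27° against the arrow's -23°. The blue tub reads the same position as before. Handing in.

```bash
python3 - <<'E'
from station import ctrl
o=ctrl.get_obs();print(o['t'],abs(o['dq']).max(),o['opening']);print(ctrl.finish_job())
E
```

```text
12.45 0.007222872318558423 0.08572399659268211
the job is handed in; nothing more can be done
None
```

The white pill tub now stands upright and released on the black coaster in the upper crate, with its tab pointing along the red arrow. I gripped it across the tab, lifted it over the blue-lidded tub, turned it about 130° and set it down. I handed in at about 12.5 s; `finish_job` gives no verdict.

Last camera checks, from both views:
- **Position:** the tub's axis is about 3 mm from the coaster's centre (limit 15 mm).
- **Height:** it rests on the coaster. Its centre read about 0.165 m, as expected for that height.
- **Upright:** it looked upright in both views, but I did not measure a tilt angle after letting go.
- **Direction:** the tab is about 4–5° off the arrow (limit 15°).
- **Blue-lidded tub:** it reads the same position as at the start, to within the camera's precision.
- **Arm:** the gripper is open and clear of everything. The largest force reading I saw was about 14 N, when the tub touched the coaster.

The arm drifted a few millimetres and up to about 3° of tilt during some rows. I corrected this before lowering, and no final check failed or disagreed.

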